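# Show the underside of a sample pot to the inspection camera

## Robot

A 6-joint arm with a two-finger parallel gripper is mounted at the origin on a cart in front of the work surface, level with it; the furniture and walls round the work are solid. World frame = base frame: x ahead of the robot, y to its left, z up, the work surface at z = 0. Lengths are in m, angles in rad, forces in N, time in s.
With the tool pointing down it reaches from about 0.4 to 0.825 m from the base axis. Payload 7 kg.
Tool frame: the origin (TCP) lies between the finger pads; the fingertips stand 17 mm ahead of it and the grasp point (between the pads) lies 2 mm behind it; x points along the fingers, z is the direction in which the jaws open and shut, and the axes are right-handed (so a half turn about x gives the same grasp; the last joint's range is limited). The gripper opens to 88 mm and grips with 3 to 60 N. Pads are 19 mm wide; open, the fingers measure 130 mm over their backs; the gripper's body (78 mm by 193 mm) begins 47 mm behind the grasp point.
Start: joints at [1.591, 0.359, 0.012, 0, -1.224, -0.288], TCP at [0.179, 0.651, 0.244] pointing down, gripper open.
Joint ranges: [-3.07, 3.07], [-1.43, 2.12], [-1.02, 1.25], [-3.03, 1.67], [-3.05, -0], [-3.03, 3.03]. Speed limits (rad/s): [2.39, 2.39, 3.01, 3.14, 3.14, 3.14].

## Interface

Orientations are given as [roll, pitch, yaw] about the fixed x, y, z axes, in that order (R = Rz(yaw) Ry(pitch) Rx(roll)).
In Python, from station import * gives the robot as it stands.
- The arm moves only by the tool step_arm, never from a script. Its argument "deltas" is a list of rows, each a list of 5 numbers: the shift along the tool's x, y, z in cm, then the turn about the tool's x in degrees, then the closure, from 0 (fully open) to 1 (shut). In form: [[dx, dy, dz, roll, fingers], ...]. A call has exactly 10 rows; each row is the pose to reach, as a shift and turn from the pose commanded when the call began, along the tool's axes at that moment; what a row does not reach only later rows make up. A row lasts 1/12 s, in which the tool goes at most 41.7 mm and 7.16 degrees, less where a joint would pass 70% of its speed; a pose out of reach is approached as far as the arm can. A call with a gripper value outside its range is refused whole. The fingers move at their own pace and stop on an object; "squeeze" is the grip in N (left out, the last holds). Time passes only in rows, so rows that repeat a pose let the fingers close, or fill a call up. It gives the time, the measured TCP pose, the force and the opening at its end, in the units of the state.
- get_state(): the state, without advancing time (a new reading comes with each control period).
- grab_frame(name): name is "scene" or "top" or "wrist"; returns a dict with "pixels" (480x640x3 uint8, red, green, blue), "range_z" (480x640 float32, m along the optical axis (not along the pixel's ray), 0 where there is no reading), "fx", "fy", "cx", "cy" (pixels), "view" (4x4, takes a point from world to camera coordinates); the wrist camera has in their place "hand_eye" (4x4, takes a point from camera to tool coordinates, whose origin is the TCP and whose axes are the tool frame's). Camera axes: x right, y down, z forward; pixel columns grow to the right and rows downward; lengths in m; the calibration is good to about 2 mm. A picture is of the moment at which its call begins: read the wrist's pose just before it.
- job_done(): hands the job in, once; it reports no verdict.
Trained networks look in the newest picture that a camera, given by its name, has taken for a name from the list of things; names that differ only in an ending like _2 or _b are one class to them, and where a whole thing is asked for, a point or a joint stands for the part that bears it (a point fixed in the world has none). Each returns a list of dicts, best first, with "conf" (0 to 1); they miss things now and then, are a little off and sometimes report something else, mostly with a low value. They report only what shows in the picture. A call takes as long as a camera call. They do not tell look-alikes from the thing itself.
- boxes_of(thing, camera): "extent" ([left, top, right, bottom] in pixels, round what is visible of it).
- masks_of(thing, camera): "mask" (480x640 bool, what is visible of it) and "extent" ([left, top, right, bottom] in pixels, round what is visible of it).
The state is a dict: "t": time; "q": joint angles; "qd": joint speeds; "joint_efforts": joint torques, N m; "eef_pos": TCP position; "ee_rot": TCP orientation; "force": force on the tool from outside, world axes, zero at the start; "moment": the same for the moment, N m; "width": finger opening in m.
Only numpy, scipy, OpenCV 4.12 (cv2) and the standard library are available. Lean on these libraries where they do the work, as an engineer would, in place of code of your own. Each camera call takes 0.05 s, during which the arm holds its last target.

## Task

First press the white reflector tile on the inspection stage down until it lies level in its recess. Then pick up the small white sample pot and finish holding it still in the air in front of the stage's camera, lid side up and tipped so that its underside looks squarely into the lens, centred on the lens axis with the underside 120 mm from the lens. Leave the conical flask and the dropper bottle where they stand, and do not put the pot down or let it go: the program ends while holding it.

Things in the scene. Friction and masses are not known exactly. Their poses are not given: they have to be found in the camera images.
- stage: Inspection stage, fixed: aluminium base plate 215 x 130 mm, 14 mm thick, with a black rim (top 19 mm above the worktop) round a 108 mm square recess (floor at 14 mm) in which the tile lies. Origin: on the worktop under the recess centre; z up; +x runs to the camera on its bracket at the +x end (plate from x -65 to +150 mm). Place and yaw vary.
- press_point (a point): Where to press the tile: fixed point of the stage over the raised edge, stage x -38 mm, between the studs, 20 mm above the worktop. That is where the tile's top is once level; at the start it stands about 10 mm higher there.
- tile_top (a point): Top centre of the loose white tile, 102 x 102 x 6 mm, 90 g; z: its upward normal. It lies in the recess, the edge away from the camera (stage -x) raised on two stiff push-in studs, so it starts tilted 0.11 rad. Pressed down there with about 4 N, the studs sink and stay down; the tile then lies level, top 20 mm above the worktop, 1 mm above the rim.
- stud_left (a joint): Rubber stud under the tile (stage x -42, y +30 mm): 0 = 10 mm proud as at the start, 0.010 m = pushed in, flush with the recess floor. About 1.5 N of friction; stays where pushed.
- stud_right (a joint): The same at stage y -30 mm.
- camera: Small black camera, fixed to the stage, head 44 x 46 mm, round lens 32 mm across, looking up at a slant over the tile. Origin: centre of the lens's front face, at stage x 85 mm, 75 mm above the worktop. z: viewing direction, out of the lens, leaning 35 degrees (0.61 rad) from vertical towards stage -x; y: horizontal.
- view_point (a point): Point on the camera's axis 141 mm in front of the lens, where the pot's centre is to be (the underside is then 120 mm from the lens); about 190 mm above the worktop, over the tile. Same axes as the camera.
- pot_center (a point): Centre (half-way up, 21 mm above its foot) of the sample pot: small white round pot with cream push lid, 42 mm high, body 34 mm across up to 32 mm, lid 37 mm across above; about 18 g, stands upright on the worktop, at least 95 mm from the flask and the dropper bottle. z: its axis, from foot to lid. Grasp the body from above.
- flask_center (a point): Centre (half-way up) of the conical glass flask, 67 mm across, 108 mm high, a bystander.
- dropper_center (a point): Centre (half-way up) of the dropper bottle with a black rubber teat, 34 mm across, 84 mm high, a bystander.
Not all that is in view belongs to the job. Of the things shaped like the part that bears tile_top, the white one is meant.

How it is judged:
By the outcome, as a careful person would: the job done as asked, in the order asked, and still so for the second after the job is handed in, while the arm keeps its last pose, push and grip.
It also fails if it takes over 48 s, if anything falls off the work surface, if the arm or the gripper's body presses on something with over 40 N, if the wrist force passes 120 N, or if a joint passes its speed limit or range.

## Working session

There is one attempt and no reset: what is moved stays moved. The work goes in short steps, Python scripts to look and compute and a tool call to move; the robot and the scene stay as the last step left them, time stands still between calls to the robot, and variables do not carry over. Pictures are saved under pics/ and viewed, and the job is handed in when it is done.

Besides the shell and the picture viewer there is one more tool, called by a JSON object that holds its "name" and its "arguments", one argument or row to a line. step_arm: Moves the arm, as the interface text tells. Its arguments: {"type":"object","properties":{"deltas":{"type":"array"},"squeeze":{"type":"number"}},"required":["deltas"]}

```bash
mkdir -p pics; ls
cat > h.py <<'E'
from station import *
import numpy as np, cv2
from scipy.spatial.transform import Rotation as Ro
def tool():
    s=get_state(); T=np.eye(4); T[:3,:3]=Ro.from_euler('xyz',s['ee_rot']).as_matrix(); T[:3,3]=s['eef_pos']; return T
def grab(n):
    T=tool(); f=grab_frame(n)
    f['c2w']= T@f['hand_eye'] if n=='wrist' else np.linalg.inv(f['view'])
    return f
def cloud(f):
    z=f['range_z']; v,u=np.mgrid[:480,:640]
    P=np.stack([(u-f['cx'])/f['fx']*z,(v-f['cy'])/f['fy']*z,z],-1)
    W=P@f['c2w'][:3,:3].T+f['c2w'][:3,3]; W[z==0]=np.nan; return W
def save(f,name): cv2.imwrite('pics/'+name,f['pixels'][:,:,::-1])
E
python3 - <<'E'
from h import *
s=get_state(); print(s)
for n in ['scene','top','wrist']:
    f=grab(n); save(f,n+'0.png'); W=cloud(f)
    print(n,f['c2w'].round(3).tolist(),f['fx'])
    for t in ['tile_top','camera','stage','pot_center','flask_center','dropper_center']:
        for m in masks_of(t,n)[:4]:
            p=W[m['mask']]; print(t,round(m['conf'],2),np.round(m['extent']).tolist(),np.nanmedian(p,0).round(3),np.nanmin(p,0).round(3),np.nanmax(p,0).round(3))
E
```

```text
pics
{'t': 0.0, 'q': array([ 1.59112026e+00,  3.59384317e-01,  1.10206112e-02, -3.67557167e-04,
       -1.22409014e+00, -2.88093657e-01]), 'qd': array([ 6.61221782e-04, -2.12869707e-03, -1.91417278e-03,  1.98268845e-03,
        5.12631026e-05, -3.80684408e-04]), 'joint_efforts': array([ 1.12222126e-03, -5.82722318e+01,  2.93054867e+01,  6.99725077e+00,
        6.98208998e-03, -1.50906371e-04]), 'eef_pos': array([0.17849278, 0.65047349, 0.24260454]), 'ee_rot': array([ 0.08260691,  1.56910316, -1.75608433]), 'force': array([0.43227991, 1.40598239, 0.30028945]), 'moment': array([-0.05168413,  0.02680737,  0.00199725]), 'width': 0.0876056755481877}
scene [[-0.566, -0.48, 0.67, -0.018], [-0.824, 0.342, -0.452, 0.427], [-0.012, -0.808, -0.589, 0.643], [0.0, 0.0, 0.0, 1.0]] 448.03204406009957
tile_top 0.94 [282.0, 246.0, 341.0, 286.0] [0.637 0.017 0.006] [ 0.574 -0.053 -0.002] [0.708 0.082 0.01 ]
tile_top 0.78 [355.0, 222.0, 417.0, 252.0] [ 0.592 -0.165  0.027] [ 0.538 -0.231  0.016] [ 0.66  -0.107  0.034]
camera 0.76 [364.0, 197.0, 380.0, 219.0] [ 0.681 -0.183  0.061] [ 0.665 -0.216  0.014
[... 1348 characters left out ...]
62  0.09 ]
stage 0.83 [371.0, 158.0, 451.0, 268.0] [ 0.671 -0.176  0.017] [ 0.518 -0.267 -0.004] [ 0.763 -0.092  0.093]
pot_center 0.63 [180.0, 268.0, 204.0, 288.0] [0.494 0.28  0.042] [ 0.476  0.264 -0.002] [0.516 0.312 0.047]
flask_center 0.82 [260.0, 284.0, 290.0, 316.0] [0.448 0.112 0.04 ] [0.418 0.083 0.   ] [0.482 0.144 0.112]
flask_center 0.64 [413.0, 170.0, 434.0, 193.0] [ 0.689 -0.187  0.068] [ 0.666 -0.216  0.04 ] [ 0.725 -0.166  0.086]
dropper_center 0.76 [240.0, 213.0, 253.0, 229.0] [0.606 0.17  0.043] [0.595 0.157 0.004] [0.624 0.189 0.09 ]
wrist [[-0.264, -0.925, -0.271, 0.252], [-0.964, 0.254, 0.073, 0.632], [0.001, 0.281, -0.96, 0.385], [0.0, 0.0, 0.0, 1.0]] 343.6673537604123
```

View pics/scene0.png

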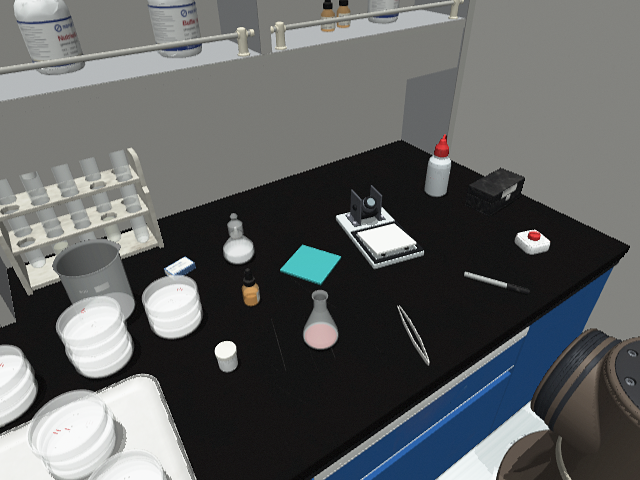

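View pics/top0.png

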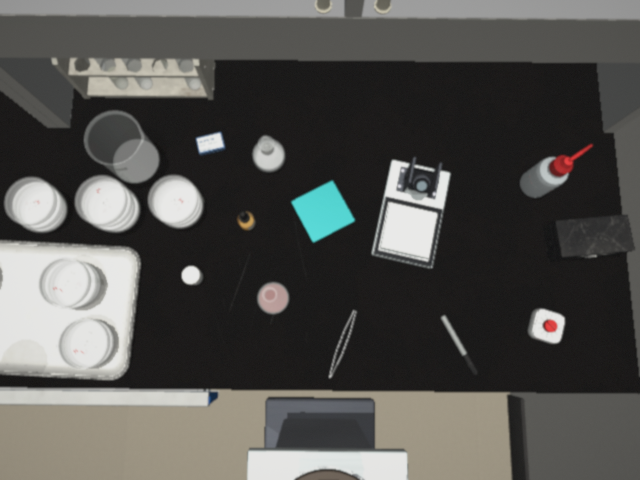

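Run:
```python
import cv2
a=cv2.imread('pics/top0.png')[140:330,160:470]
cv2.imwrite('pics/topcrop.png',cv2.resize(a,None,fx=2.5,fy=2.5,interpolation=cv2.INTER_CUBIC))
```

```text
(no output)
```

View pics/topcrop.png

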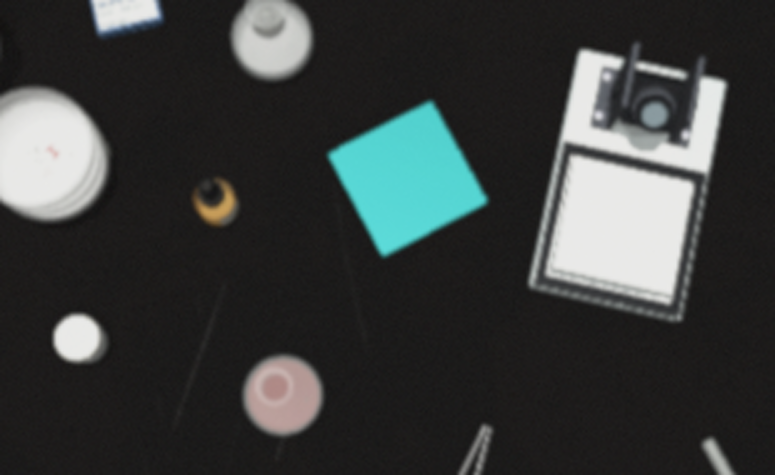

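The look-alikes are the teal tile at top-view (323,212) on the bare worktop and the white tile at (408,232) in the stage recess. The white one on the stage is meant, and the crop confirms it. The pot is the white round thing with a lid at (192,276). Next I fit the stage pose.

```bash
cat > fit.py <<'E'
from h import *
def fitstage(n,f=None):
    f=f or grab(n); W=cloud(f)
    ms=masks_of('stage',n)
    ms=[m for m in ms if m['conf']>.3 and np.nanmedian(W[m['mask']][:,0])>.5 and np.nanmedian(W[m['mask']][:,1])<-.05]
    if not ms: print(n,'none'); return f
    M=cv2.dilate(ms[0]['mask'].astype(np.uint8),np.ones((9,9)))>0
    p=W[M]; p=p[(p[:,2]>.009)&(p[:,2]<.035)]
    r=cv2.minAreaRect((p[:,:2]*1000).astype(np.float32)); 
    b=cv2.boxPoints(r)
    e=[b[1]-b[0],b[2]-b[1]]; e=max(e,key=np.linalg.norm); e=e/np.linalg.norm(e)
    if e[0]<0:e=-e
    c=np.array(r[0]); o=c-42.5*e
    print(n,'size',np.round(r[1],1),'c',np.round(c,1),'yaw',np.arctan2(e[1],e[0]).round(4),'origin',o.round(1))
    # tile
    for m in masks_of('tile_top',n):
        q=W[cv2.erode(m['mask'].astype(np.uint8),np.ones((3,3)))>0]; q=q[~np.isnan(q[:,0])]
        if m['conf']>.4 and len(q)>50 and np.median(q[:,1])<-.1:
            A=np.c_[q[:,:2]-q[:,:2].mean(0),np.ones(len(q))]; k=np.linalg.lstsq(A,q[:,2],rcond=None)[0]
            r=cv2.minAreaRect((q[:,:2]*1000).astype(np.float32))
            print('  tile c',np.round(r[0],1),np.round(r[1],1),r[2],'mean z',k[2].round(4),'slope along e',(k[:2]@e).round(3),'across',(k[0]*-e[1]+k[1]*e[0]).round(3))
    return f
E
python3 - <<'E'
from fit import *
T=tool(); print(T.round(3)); print(get_state()['t'])
for n in ['top','scene']:
    f=fitstage(n)
    W=cloud(f)
    m=masks_of('pot_center',n)[0]; p=W[m['mask']]; p=p[p[:,2]>.038]
    print('pot top c',np.nanmean(p,0),np.nanmin(p,0),np.nanmax(p,0)); print('pot xy circ',cv2.minEnclosingCircle((p[:,:2]*1000).astype(np.float32)))
E
```

```text
[[-0.     0.964 -0.265  0.179]
 [ 0.    -0.265 -0.964  0.651]
 [-1.    -0.     0.     0.244]
 [ 0.     0.     0.     1.   ]]
1.05
top size [130.7 216.4] c [ 636.  -177.6] yaw -0.2236 origin [ 594.6 -168.2]
  tile c [ 594.8 -168.4] [97.8 96.4] 77.02745056152344 mean z 0.0262 slope along e -0.114 across 0.001
pot top c [0.49362088 0.28163963 0.04230563] [0.47573335 0.26414642 0.03811755] [0.51089745 0.29909532 0.04789738]
pot xy circ ((494.187744140625, 282.1724548339844), 18.625049591064453)
scene size [130.4 221.3] c [ 638.7 -176.6] yaw -0.2256 origin [ 597.3 -167.1]
  tile c [ 594.7 -167. ] [100.8  99.9] 77.52954864501953 mean z 0.0267 slope along e -0.109 across 0.001
pot top c [0.49354329 0.28267802 0.04189033] [0.47612264 0.2643917  0.03817005] [0.51263719 0.30074031 0.04516232]
pot xy circ ((495.07958984375, 281.6609802246094), 19.079792022705078)
```

{"name": "step_arm", "arguments": {
  "deltas": [
    [0, 2.5, 3, -0.5, 1],
    [0, 5, 6, -1, 1],
    [0, 7.5, 9, -1.5, 1],
    [0, 10, 12, -2, 1],
    [0, 12.5, 15, -2.5, 1],
    [0, 15, 18, -2.5, 1],
    [0, 17.5, 21, -2.5, 1],
    [0, 20, 24, -2.5, 1],
    [0, 22.5, 27, -2.5, 1],
    [0, 25, 30, -2.5, 1]
  ],
  "squeeze": 10
}}

```text
t: 2.28
eef_pos: [0.3407, 0.2937, 0.2439]
ee_rot: [2.876, 1.57, 1.081]
force: [0.5, 0.0, -0.3]
width: 0.0264
```

{"name": "step_arm", "arguments": {
  "deltas": [
    [0, 2.5, 3.1, 0, 1],
    [0, 5, 6.3, 0, 1],
    [0, 7.5, 9.5, 0, 1],
    [0, 10, 12.6, 0, 1],
    [0, 12.5, 15.8, 0, 1],
    [0, 15, 19, 0, 1],
    [0, 17.5, 22.1, 0, 1],
    [0, 20, 25.3, 0, 1],
    [0, 22.5, 28.4, 0, 1],
    [0, 25, 31.6, 0, 1]
  ]
}}

```text
t: 3.12
eef_pos: [0.5144, -0.0703, 0.244]
ee_rot: [1.987, 1.57, 0.192]
force: [1.1, 1.1, -0.5]
width: 0.0002
```

Run:
```python
from fit import *
T=tool(); print(T.round(4)); print(get_state()['t'])
f=fitstage('wrist'); save(f,'w1.png')
def tgt(p):
    d=T[:3,:3].T@(np.array(p)-T[:3,3]); print((d*100).round(2))
tgt([.558,-.1595,.06])
```

```text
[[ 1.000e-03  9.750e-01 -2.222e-01  5.144e-01]
 [ 2.000e-04 -2.222e-01 -9.750e-01 -7.030e-02]
 [-1.000e+00  9.000e-04 -4.000e-04  2.440e-01]
 [ 0.000e+00  0.000e+00  0.000e+00  1.000e+00]]
3.1167
wrist size [130.1 172.6] c [ 617.8 -172.9] yaw -0.2222 origin [ 576.3 -163.6]
  tile c [ 596.9 -168.1] [101.4 101.6] 77.68433380126953 mean z 0.0263 slope along e -0.111 across -0.0
[18.4   6.22  7.74]
```

View pics/w1.png

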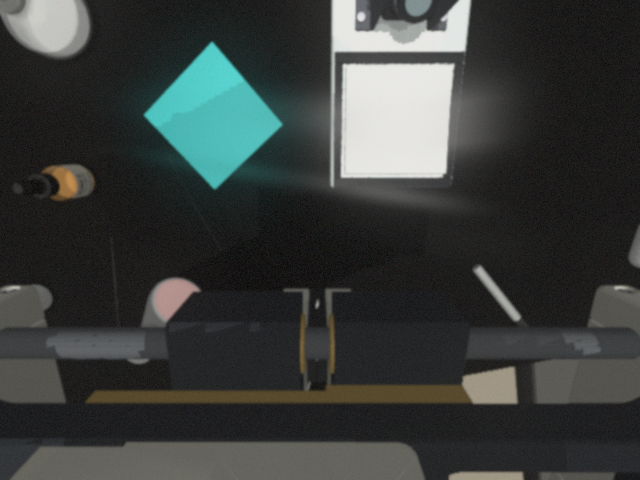

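The wrist view shows the white tile at (397,120) in its rim, with the arm aligned to the stage yaw. Next I go above the press point.

{"name": "step_arm", "arguments": {
  "deltas": [
    [2, 2, 2.5, 0, 1],
    [4, 4, 5, 0, 1],
    [7, 6, 7.5, 0, 1],
    [10, 6.2, 7.7, 0, 1],
    [13, 6.2, 7.7, 0, 1],
    [15, 6.2, 7.7, 0, 1],
    [17, 6.2, 7.7, 0, 1],
    [18.4, 6.2, 7.7, 0, 1],
    [18.4, 6.2, 7.7, 0, 1],
    [18.4, 6.2, 7.7, 0, 1]
  ]
}}

```text
t: 4.1
eef_pos: [0.5569, -0.1562, 0.0594]
ee_rot: [-1.226, 1.569, -3.02]
force: [1.6, 0.7, 0.3]
width: 0.0005
```

{"name": "step_arm", "arguments": {
  "deltas": [
    [0.5, 0, 0, 0, 1],
    [0.9, 0, 0, 0, 1],
    [1.2, 0, 0, 0, 1],
    [1.4, 0, 0, 0, 1],
    [1.6, 0, 0, 0, 1],
    [1.8, 0, 0, 0, 1],
    [2.0, 0, 0, 0, 1],
    [2.1, 0, 0, 0, 1],
    [2.2, 0, 0, 0, 1],
    [2.2, 0, 0, 0, 1]
  ]
}}

```text
t: 4.93
eef_pos: [0.5571, -0.1571, 0.0374]
ee_rot: [-0.865, 1.571, -2.66]
force: [-0.3, -0.1, 0.7]
width: 0.0008
```

{"name": "step_arm", "arguments": {
  "deltas": [
    [0.1, 0, 0, 0, 1],
    [0.2, 0, 0, 0, 1],
    [0.25, 0, 0, 0, 1],
    [0.3, 0, 0, 0, 1],
    [0.3, 0, 0, 0, 1],
    [0.3, 0, 0, 0, 1],
    [0.3, 0, 0, 0, 1],
    [0.3, 0, 0, 0, 1],
    [0.3, 0, 0, 0, 1],
    [0.3, 0, 0, 0, 1]
  ]
}}

```text
t: 5.77
eef_pos: [0.5572, -0.1572, 0.0372]
ee_rot: [1.243, 1.57, -0.552]
force: [-9.1, 5.0, 27.2]
width: 0.0004
```

Run:
```python
from fit import *
print(get_state()['force'],get_state()['eef_pos'],get_state()['joint_efforts'])
for n in ['scene','top']:
    f=fitstage(n); save(f,n+'1.png')
```

```text
[-9.06531174  4.95666745 27.16835957] [ 0.55718408 -0.15717981  0.03716863] [-1.37734551e+00 -4.03600574e+01  1.85775286e+01  4.04354587e+00
  3.40374425e+00  6.01845401e-03]
scene size [129.2 217.5] c [ 637.1 -174.5] yaw -0.2064 origin [ 595.5 -165.8]
  tile c [ 579.5 -163.9] [101.2  68.1] 75.72174072265625 mean z 0.0202 slope along e 0.005 across 0.001
top size [128.9 216.6] c [ 636.3 -177.3] yaw -0.2185 origin [ 594.8 -168.1]
```

Tile reads level (slope 0.005, top at 20.2 mm, force bottomed at 27 N). Lift off and head to the pot, at about (0.494, 0.282).

{"name": "step_arm", "arguments": {
  "deltas": [
    [-3, 0, 0, 0, 1],
    [-6.5, 0, 0, 0, 0.6],
    [-10, -0.5, -2, 0, 0.4],
    [-13, -2, -5, 0, 0],
    [-14, -3.5, -9, 0, 0],
    [-14, -5, -13, 0, 0],
    [-14, -6.5, -16.9, 0, 0],
    [-14, -8, -20.8, 0, 0],
    [-14, -9.5, -24.7, 0, 0],
    [-14, -11, -28.6, 0, 0]
  ]
}}

```text
t: 6.9
eef_pos: [0.5137, 0.1415, 0.1748]
ee_rot: [2.219, 1.57, 0.424]
force: [1.6, 0.2, -0.3]
width: 0.0547
```

Run:
```python
from fit import *
T=tool(); print(T.round(4)); print(get_state()['t'],get_state()['q'])
d=T[:3,:3].T@(np.array([.4942,.282,.02])-T[:3,3]); print((d*100).round(2))
f=fitstage('top'); W=cloud(f); save(f,'top2.png')
# profile across stage in stage frame
o=np.array([.595,-.168]);a=-.223;e=np.array([np.cos(a),np.sin(a)]);n=np.array([-e[1],e[0]])
S=np.stack([(W[...,:2]-o)@e,(W[...,:2]-o)@n,W[...,2]],-1).reshape(-1,3)
for y in range(-76,78,3):
    k=(abs(S[:,1]-y)<1.5)&(S[:,0]>-45)&(S[:,0]<30); print(y,np.nanmean(S[k,2]).round(4),end=' | ')
c=f['pixels'][140:290,350:480]; cv2.imwrite('pics/c2.png',cv2.resize(c[:,:,::-1],None,fx=4,fy=4,interpolation=cv2.INTER_NEAREST))
```

```text
[[ 4.000e-04  9.749e-01 -2.225e-01  5.137e-01]
 [ 2.000e-04 -2.225e-01 -9.749e-01  1.415e-01]
 [-1.000e+00  4.000e-04 -3.000e-04  1.748e-01]
 [ 0.000e+00  0.000e+00  0.000e+00  1.000e+00]]
6.9 [ 6.37098454e-01  1.82978217e-01 -3.98361817e-01  1.15464378e-04
 -9.89010876e-01  7.09284935e-01]
[ 15.48  -5.03 -13.26]
top size [130.4 215.8] c [ 636.  -177.5] yaw -0.2241 origin [ 594.6 -168.1]
  tile c [ 595.1 -168.7] [ 98. 100.] 77.33893585205078 mean z 0.0204 slope along e 0.001 across -0.001
-76 nan | -73 nan | -70 nan | -67 nan | -64 nan | -61 nan | -58 nan | -55 nan | -52 nan | -49 nan | -46 nan | -43 nan | -40 nan | -37 nan | -34 nan | -31 nan | -28 nan | -25 nan | -22 nan | -19 nan | -16 nan | -13 nan | -10 nan | -7 nan | -4 nan | -1 0.0792 | 2 0.0657 | 5 nan | 8 nan | 11 nan | 14 nan | 17 nan | 20 nan | 23 nan | 26 nan | 29 nan | 32 nan | 35 nan | 38 nan | 41 nan | 44 nan | 47 nan | 50 nan | 53 nan | 56 nan | 59 nan | 62 nan | 65 nan | 68 nan | 71 nan | 74 nan | 77 nan | <stdin>:9: RuntimeWarning: Mean of empty slice
```

View pics/c2.png

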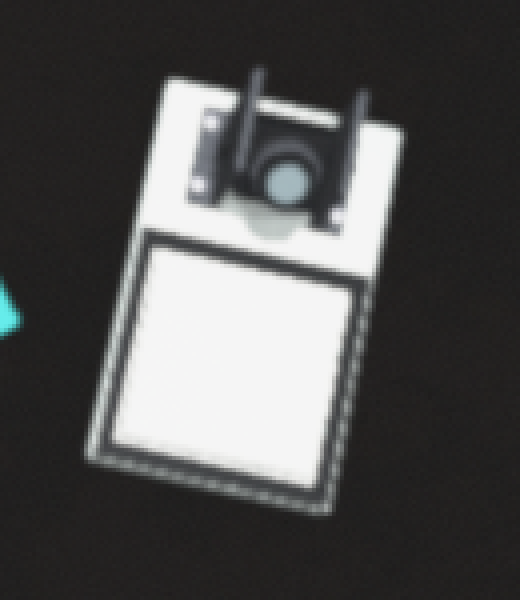

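{"name": "step_arm", "arguments": {
  "deltas": [
    [0, -1.2, -3.3, 0, 0],
    [0, -2.5, -6.6, 0, 0],
    [0, -3.7, -9.9, 0, 0],
    [1, -5, -13.2, 0, 0],
    [4, -5, -13.2, 0, 0],
    [7, -5, -13.2, 0, 0],
    [8.5, -5, -13.2, 0, 0],
    [8.5, -5, -13.2, 0, 0],
    [8.5, -5, -13.2, 0, 0],
    [8.5, -5, -13.2, 0, 0]
  ]
}}

```text
t: 7.88
eef_pos: [0.496, 0.2793, 0.0907]
ee_rot: [2.267, 1.569, 0.471]
force: [-0.6, 0.6, 0.6]
width: 0.0872
```

Run:
```python
from fit import *
T=tool(); print(T.round(4)); print(get_state()['t'],get_state()['width'])
f=grab('wrist'); save(f,'w3.png'); W=cloud(f)
for m in masks_of('pot_center','wrist')[:2]:
    p=W[m['mask']]; p=p[p[:,2]>.036]; print(m['conf'],m['extent'],len(p))
    if len(p): 
        c=np.r_[np.array(cv2.minEnclosingCircle((p[:,:2]*1000).astype(np.float32))[0])/1000,.0]; print(c,np.nanmean(p,0))
        c[2]=.02; print((T[:3,:3].T@(c-T[:3,3])*100).round(2))
```

```text
[[ 1.200e-03  9.748e-01 -2.229e-01  4.960e-01]
 [ 6.000e-04 -2.229e-01 -9.748e-01  2.793e-01]
 [-1.000e+00  1.000e-03 -9.000e-04  9.070e-02]
 [ 0.000e+00  0.000e+00  0.000e+00  1.000e+00]]
7.8833 0.08722247691930557
0.62 [281.3, 240.3, 342.3, 309.0] 2901
[0.49587561 0.2828988  0.        ] [0.497155   0.28259385 0.04237645]
[ 7.07 -0.1  -0.34]
```

View pics/w3.png

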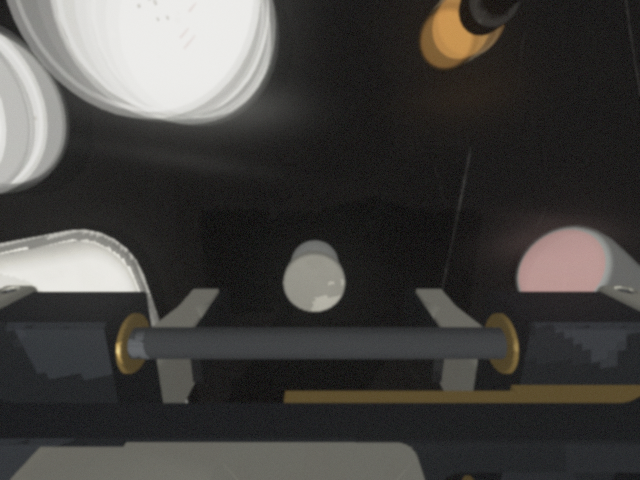

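The wrist view shows the pot at (314,280), centred between the open fingers. Next I descend and grip.

{"name": "step_arm", "arguments": {
  "deltas": [
    [2, 0, -0.1, 0, 0],
    [4, -0.1, -0.3, 0, 0],
    [5.5, -0.1, -0.3, 0, 0],
    [6.5, -0.1, -0.3, 0, 0],
    [7, -0.1, -0.3, 0, 0],
    [7, -0.1, -0.3, 0, 0],
    [7, -0.1, -0.3, 0, 0.3],
    [7, -0.1, -0.3, 0, 0.6],
    [7, -0.1, -0.3, 0, 0.8],
    [7, -0.1, -0.3, 0, 1]
  ],
  "squeeze": 6
}}

```text
t: 8.82
eef_pos: [0.495, 0.2831, 0.0204]
ee_rot: [2.603, 1.569, 0.808]
force: [-0.1, 0.1, -0.7]
width: 0.0666
```

{"name": "step_arm", "arguments": {
  "deltas": [
    [0, 0, 0, 0, 1],
    [0, 0, 0, 0, 1],
    [0, 0, 0, 0, 1],
    [0, 0, 0, 0, 1],
    [0, 0, 0, 0, 1],
    [0, 0, 0, 0, 1],
    [-1, 0, 0, 0, 1],
    [-3, 0, 0, 0, 1],
    [-6, 0, 0, 0, 1],
    [-9, 0, 0, 0, 1]
  ]
}}

```text
t: 9.65
eef_pos: [0.4942, 0.2822, 0.1106]
ee_rot: [-0.474, 1.569, -2.269]
force: [0.7, 0.9, 0.3]
width: 0.0365
```

```bash
cat > pot.py <<'E'
from h import *
def look(tag,n):
    T=tool(); s=get_state(); f=grab(n); save(f,f'{n}_{tag}.png'); W=cloud(f)
    for m in masks_of('pot_center',n)[:1]:
        p=W[cv2.erode(m['mask'].astype(np.uint8),np.ones((3,3)))>0]; p=p[~np.isnan(p[:,0])]
        q=(p-T[:3,3])@T[:3,:3]*1000
        print(n,m['conf'],np.round(m['extent']),len(q),'tool-frame med',np.median(q,0).round(1),'5%',np.percentile(q,3,0).round(1),'95%',np.percentile(q,97,0).round(1))
    e=[int(v) for v in (m['extent'] if masks_of('pot_center',n) else (0,0,639,479))]
    cx,cy=(e[0]+e[2])//2,(e[1]+e[3])//2; r=60
    c=f['pixels'][max(0,cy-r):cy+r,max(0,cx-r):cx+r,::-1]; cv2.imwrite(f'pics/{n}_{tag}_c.png',cv2.resize(c,None,fx=4,fy=4))
    return f,W
E
python3 - <<'E'
from pot import *
print(get_state()['width'])
look('g','scene'); look('g','wrist')
a=cv2.imread('pics/scene_g_c.png');b=cv2.imread('pics/wrist_g_c.png')
a=cv2.resize(a,(400,480));b=cv2.resize(b,(400,480)); cv2.imwrite('pics/g.png',np.hstack([a,b]))
E
```

```text
0.036494672348681007
scene 0.56 [205. 305. 235. 335.] 515 tool-frame med [-17.7 -11.9  -1.1] 5% [-23.7 -17.2 -14.9] 95% [13.3  6.2 13.7]
wrist 0.74 [275. 272. 359. 386.] 4624 tool-frame med [-22.4  13.2  -1.4] 5% [-23.9 -14.4 -15.2] 95% [11.  18.8 11.9]
```

View pics/g.png

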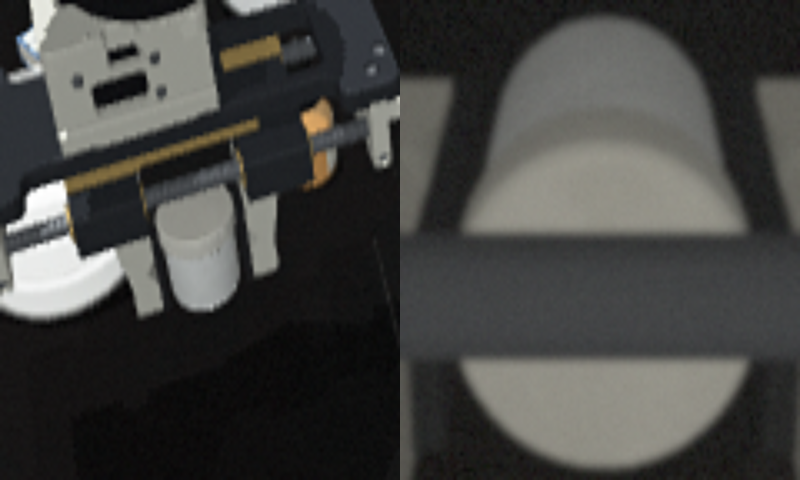

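The pot is held upright, with the pads on the lid (width 36.5 mm). The moves give no tool tilt, so I will pivot the pot in the fingers by pushing its foot against the stage's rim edge. First I carry it there and turn -90°.

{"name": "step_arm", "arguments": {
  "deltas": [
    [-2, 0.5, 1, -6, 1],
    [-4, 2, 3.5, -13, 1],
    [-6, 4, 7, -20, 1],
    [-6, 6, 10.5, -27, 1],
    [-6, 8, 14, -34, 1],
    [-6, 10, 17.5, -41, 1],
    [-6, 12, 21, -48, 1],
    [-6, 14, 24.5, -55, 1],
    [-6, 16, 28, -62, 1],
    [-6, 17.6, 31, -69, 1]
  ]
}}

```text
t: 10.78
eef_pos: [0.5937, -0.048, 0.1683]
ee_rot: [-2.313, 1.569, -2.957]
force: [0.9, 0.3, -0.4]
width: 0.0361
```

```bash
cat > to.py <<'E'
from h import *
o=np.array([.595,-.168]);a=-.2235;e=np.array([np.cos(a),np.sin(a)]);n=np.array([-e[1],e[0]])
def st(x,y): return o+x/1000*e+y/1000*n
def rep():
    T=tool(); s=get_state(); d=T[:2,3]-o
    print('t',s['t'],'stage xy mm',(d@e*1000).round(1),(d@n*1000).round(1),'z',(T[2,3]*1000).round(1),'ang of tool y vs stage x deg',np.degrees(np.arctan2(T[1,1],T[0,1])-a).round(2),'F',s['force'].round(1),'w',s['width']); return T
def d(x,y,z):
    T=tool(); print('delta cm',(T[:3,:3].T@(np.r_[st(x,y),z/1000]-T[:3,3])*100).round(2))
E
python3 - <<'E'
from to import *
rep(); d(-10,87,38)
E
```

```text
t 10.7833 stage xy mm -27.9 116.7 z 168.3 ang of tool y vs stage x deg 65.94 F [ 0.9  0.3 -0.4] w 0.03613039627189689
delta cm [13.03 -1.96  2.86]
```

{"name": "step_arm", "arguments": {
  "deltas": [
    [1, -0.3, 0.4, -7, 1],
    [3, -0.8, 1, -14, 1],
    [5, -1, 1.3, -21, 1],
    [7, -1, 1.3, -21, 1],
    [8.5, -1, 1.3, -21, 1],
    [9.5, -1, 1.3, -21, 1],
    [10, -1, 1.3, -21, 1],
    [10, -1, 1.3, -21, 1],
    [10, -1, 1.3, -21, 1],
    [10, -1, 1.3, -21, 1]
  ]
}}

```text
t: 11.62
eef_pos: [0.599, -0.0618, 0.0704]
ee_rot: [0.345, 1.569, 0.062]
force: [0.2, -0.2, -0.7]
width: 0.0368
```

Run:
```python
from to import *
from pot import look
rep(); d(-10,82,37.5)
for n in ['scene','top']: look('p',n)
a=cv2.imread('pics/scene_p_c.png');b=cv2.imread('pics/top_p_c.png')
a=cv2.resize(a,(400,480));b=cv2.resize(b,(400,480)); cv2.imwrite('pics/p.png',np.hstack([a,b]))
```

```text
t 11.6167 stage xy mm -19.7 104.5 z 70.4 ang of tool y vs stage x deg 86.63 F [ 0.2 -0.2 -0.7] w 0.036817635562473444
delta cm [ 3.29 -2.19  1.09]
top 0.59 [370. 168. 450. 265.] 1450 tool-frame med [  52.1 -125.2  102.2] 5% [ -14.7 -162.4  -37.4] 95% [ 59.  -59.  163.5]
```

View pics/p.png

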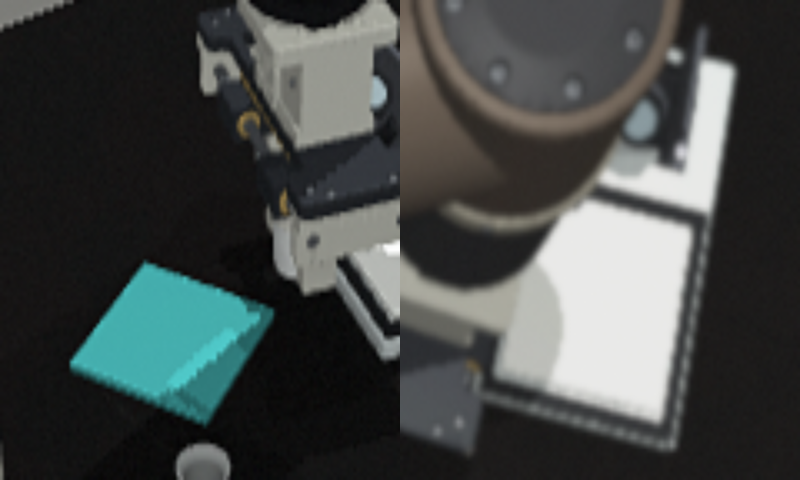

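{"name": "step_arm", "arguments": {
  "deltas": [
    [0, -0.3, -0.4, -1, 1],
    [0, -0.7, -0.9, -2, 1],
    [0.3, -1.2, -1.5, -3, 1],
    [0.8, -1.7, -1.9, -3.2, 1],
    [1.6, -2, -1.9, -3.2, 1],
    [2.4, -2.2, -1.9, -3.2, 1],
    [2.9, -2.3, -1.9, -3.2, 1],
    [3.2, -2.3, -1.9, -3.2, 1],
    [3.3, -2.3, -1.9, -3.2, 1],
    [3.3, -2.3, -1.9, -3.2, 1]
  ]
}}

```text
t: 12.75
eef_pos: [0.5737, -0.0787, 0.036]
ee_rot: [-2.662, 1.57, -2.888]
force: [0.3, 0.9, 0.2]
width: 0.0365
```

Run:
```python
from to import *
from pot import look
rep(); d(-40,82,37.5)
f,W=look('q','wrist')
S=np.stack([(W[...,:2]-o)@e*1000,(W[...,:2]-o)@n*1000,W[...,2]*1000],-1).reshape(-1,3)
for y in range(44,70,2):
    k=(abs(S[:,1]-y)<1)&(S[:,0]>-55)&(S[:,0]<45)&(S[:,2]<30); print(y,np.nanmedian(S[k,2]).round(1) if k.any() else None,k.sum(),end=' | ')
```

```text
t 12.75 stage xy mm -40.6 82.3 z 36.0 ang of tool y vs stage x deg 89.81 F [0.3 0.9 0.2] w 0.036516211855558346
delta cm [-0.15 -0.03  0.06]
wrist 0.63 [275. 276. 358. 387.] 4358 tool-frame med [-22.6  15.3  -0.6] 5% [-24.1 -12.  -13.6] 95% [ 9.9 20.7 12.7]
44 21.1 43 | 46 20.9 43 | 48 21.0 23 | 50 20.6 23 | 52 19.5 3 | 54 None 0 | 56 None 0 | 58 None 0 | 60 None 0 | 62 None 0 | 64 None 0 | 66 None 0 | 68 None 0 |
```

View pics/wrist_q.png

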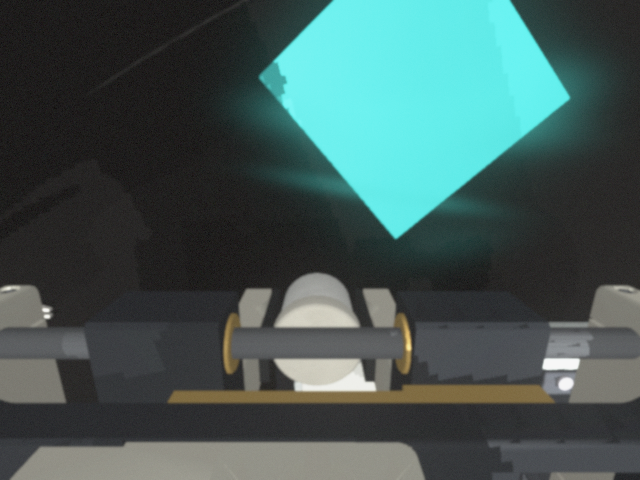

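{"name": "step_arm", "arguments": {
  "deltas": [
    [-0.05, -0.2, 0, 0, 1],
    [-0.05, -0.45, 0, 0, 1],
    [-0.1, -0.7, 0, 0, 1],
    [-0.2, -0.95, 0, 0, 1],
    [-0.3, -1.2, 0, 0, 1],
    [-0.35, -1.5, 0, 0, 1],
    [-0.35, -1.8, 0, 0, 1],
    [-0.35, -2.1, 0, 0, 1],
    [-0.35, -2.4, 0, 0, 1],
    [-0.35, -2.5, 0, 0, 1]
  ]
}}

```text
t: 13.73
eef_pos: [0.568, -0.1036, 0.0401]
ee_rot: [0.144, 1.571, -0.083]
force: [0.8, 0.9, 0.2]
width: 0.0365
```

Run:
```python
from to import *
from pot import look
rep()
f,W=look('r','wrist')
f,W=look('r','scene')
c=f['pixels'][180:280,270:410,::-1]; cv2.imwrite('pics/rs.png',cv2.resize(c,None,fx=5,fy=5))
```

```text
t 13.7333 stage xy mm -40.6 56.9 z 40.1 ang of tool y vs stage x deg 89.8 F [0.8 0.9 0.2] w 0.036500867338458594
wrist 0.59 [272. 249. 359. 370.] 5666 tool-frame med [-15.2  21.1  -0.5] 5% [-29.8  -9.9 -14.7] 95% [ 3.9 32.3 13.6]
scene 0.7 [361. 240. 375. 258.] 129 tool-frame med [ -4.6  22.5 -10.3] 5% [-17.4  13.7 -16.6] 95% [ 7.7 31.   2.6]
```

View pics/wrist_r.png

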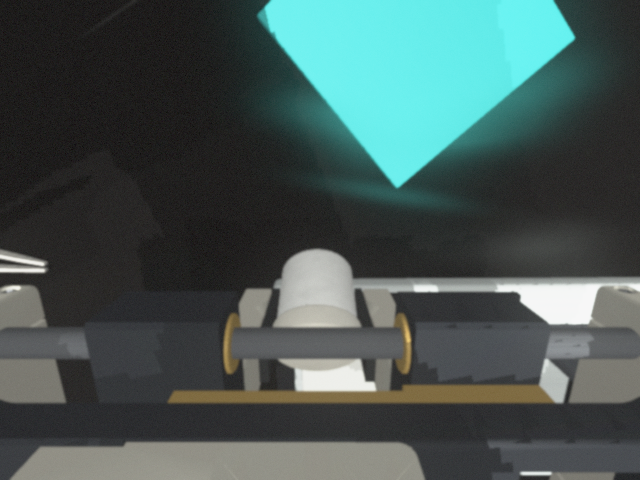

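View pics/rs.png

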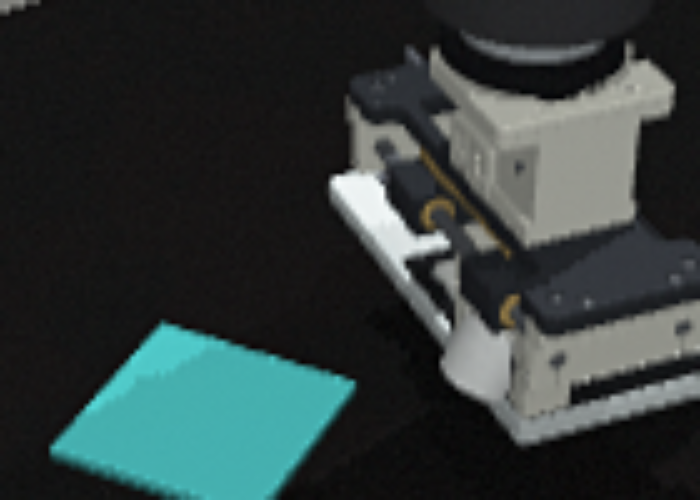

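It pivoted: the foot has swung outward to wrist pixel (316,290). Next I tighten the grip, lift and fit its tilt.

{"name": "step_arm", "arguments": {
  "deltas": [
    [0, 0, 0, 0, 1],
    [0, 0, 0, 0, 1],
    [0, 0, 0, 0, 1],
    [-0.3, 0, 0, 0, 1],
    [-1, 0.2, 0, 0, 1],
    [-3, 0.5, 0, 0, 1],
    [-6, 0.5, 0, 0, 1],
    [-9, 0.5, 0, 0, 1],
    [-11, 0.5, 0, 0, 1],
    [-11, 0.5, 0, 0, 1]
  ],
  "squeeze": 18
}}

```text
t: 14.87
eef_pos: [0.5719, -0.0982, 0.1558]
ee_rot: [0.226, 1.563, -0.0]
force: [1.0, -0.3, 0.0]
width: 0.0362
```

```bash
cat > cyl.py <<'E'
from to import *
from scipy.optimize import least_squares
def sdf_cyl(r,h,R,a,b):
    # rounded: distance to solid cylinder radius R between a,b (signed)
    dr=r-R; dh=np.maximum(a-h,h-b)
    return np.where((dr>0)&(dh>0),np.hypot(dr,dh),np.maximum(dr,dh))
def model(p,q):
    th,ph,x,y,z=p
    u=np.array([-np.cos(th)*np.cos(ph),-np.sin(th)*np.cos(ph),np.sin(ph)])
    v=q-np.array([x,y,z]); h=v@u; r=np.linalg.norm(v-np.outer(h,u),axis=1)
    return np.minimum(sdf_cyl(r,h,17,-21,11),sdf_cyl(r,h,18.5,11,21))
def fit(tag,n,th0=.6):
    T=tool(); f=grab(n); save(f,f'{n}_{tag}.png'); W=cloud(f)
    ms=masks_of('pot_center',n)
    best=None
    Q=((W-T[:3,3])@T[:3,:3]*1000)
    for m in ms:
        q=Q[cv2.erode(m['mask'].astype(np.uint8),np.ones((3,3)))>0]; q=q[~np.isnan(q[:,0])]
        q=q[np.linalg.norm(q,axis=1)<60]
        if len(q)<60: continue
        if len(q)>1500: q=q[::len(q)//1500]
        for t in (0,th0,-th0):
            r=least_squares(lambda p:model(p,q),[t,0,-2,8,0],loss='soft_l1',f_scale=.7)
            if best is None or r.cost<best[0].cost: best=(r,q,m)
        break
    if best is None: print(n,'no pot'); return None
    r,q,m=best; print(n,round(m['conf'],2),m['extent'],'n',len(q),'tilt deg',np.degrees(r.x[0]).round(1),'side deg',np.degrees(r.x[1]).round(1),'centre tool mm',r.x[2:].round(1),'med|res|',np.median(abs(r.fun)).round(2))
    return r.x,T,f,q
E
python3 - <<'E'
from cyl import *
rep()
for n in ['wrist','scene','top']: fit('s',n)
E
```

```text
t 14.8667 stage xy mm -38.0 63.0 z 155.8 ang of tool y vs stage x deg 89.87 F [ 1.  -0.3  0. ] w 0.03623396514711369
wrist 0.75 [276.4, 249.5, 360.4, 371.5] n 1836 tilt deg 26.1 side deg -0.0 centre tool mm [-3.8 10.2 -0.4] med|res| 0.25
scene 0.73 [358.2, 198.8, 372.4, 214.5] n 160 tilt deg 26.4 side deg -0.1 centre tool mm [-2.6  9.6  0.9] med|res| 0.79
top no pot
```

View pics/wrist_s.png

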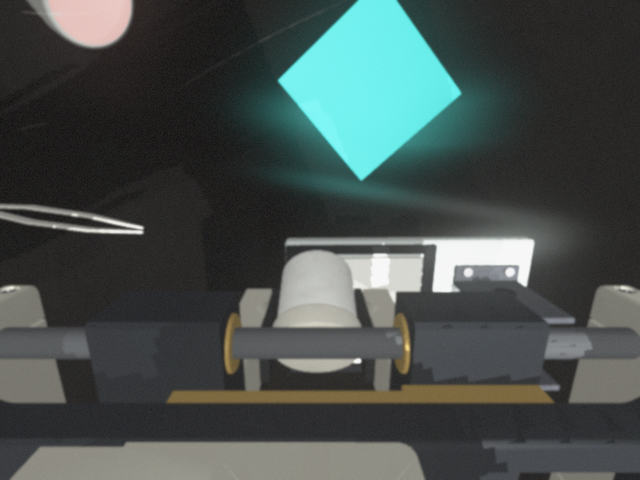

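View pics/scene_s.png

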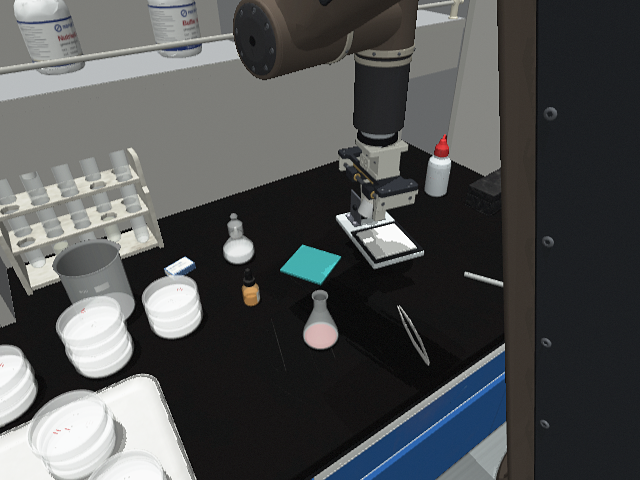

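Both cameras give a tilt of 26°, and I need 35°. Next, another 7.5 mm or so of push against the same edge.

{"name": "step_arm", "arguments": {
  "deltas": [
    [1, 0.7, 0, 0, 1],
    [3, 0.7, 0, 0, 1],
    [6, 0.7, 0, 0, 1],
    [8.5, 0.7, 0, 0, 1],
    [10, 0.7, 0, 0, 1],
    [11, 0.7, 0, 0, 1],
    [11.3, 0.7, 0, 0, 1],
    [11.3, 0.7, 0, 0, 1],
    [11.3, 0.7, 0, 0, 1],
    [11.3, 0.7, 0, 0, 1]
  ],
  "squeeze": 8
}}

```text
t: 16.0
eef_pos: [0.5713, -0.0913, 0.0377]
ee_rot: [0.098, 1.57, -0.128]
force: [0.8, 0.2, -1.5]
width: 0.0367
```

Run:
```python
from cyl import *
rep(); d(-40,49.5,40)
fit('t','wrist')
```

```text
t 16.0 stage xy mm -40.1 69.5 z 37.7 ang of tool y vs stage x deg 89.83 F [ 0.8  0.2 -1.5] w 0.03672017835809762
delta cm [-0.23 -2.    0.02]
wrist 0.84 [270.9, 249.8, 358.3, 373.2] n 1858 tilt deg 26.2 side deg -0.1 centre tool mm [-3.9 10.1 -0.4] med|res| 0.25
```

{"name": "step_arm", "arguments": {
  "deltas": [
    [-0.2, -0.3, 0, 0, 1],
    [-0.2, -0.6, 0, 0, 1],
    [-0.2, -0.9, 0, 0, 1],
    [-0.2, -1.2, 0, 0, 1],
    [-0.2, -1.45, 0, 0, 1],
    [-0.2, -1.65, 0, 0, 1],
    [-0.2, -1.85, 0, 0, 1],
    [-0.2, -2.0, 0, 0, 1],
    [-0.2, -2.05, 0, 0, 1],
    [-0.2, -2.05, 0, 0, 1]
  ]
}}

```text
t: 16.93
eef_pos: [0.5661, -0.1115, 0.039]
ee_rot: [-2.374, 1.571, -2.601]
force: [-0.1, 1.1, 0.9]
width: 0.0366
```

Run:
```python
from cyl import *
rep()
fit('u','wrist')
```

```text
t 16.9333 stage xy mm -40.7 48.7 z 39.0 ang of tool y vs stage x deg 89.81 F [-0.1  1.1  0.9] w 0.036614505786585747
wrist 0.88 [274.1, 241.5, 356.0, 363.1] n 1885 tilt deg 39.0 side deg -0.2 centre tool mm [-5.7 13.6 -0.4] med|res| 0.29
```

{"name": "step_arm", "arguments": {
  "deltas": [
    [0, 0, 0, 0, 1],
    [-0.2, 0.2, 0, 0, 1],
    [-1, 0.6, 0, 0, 1],
    [-3, 1.5, 0, 0, 1],
    [-5, 3, 0, 0, 1],
    [-6, 4.5, 0, 0, 1],
    [-6, 5.5, 0, 0, 1],
    [-6, 6, 0, 0, 1],
    [-6, 6, 0, 0, 1],
    [-6, 6, 0, 0, 1]
  ]
}}

```text
t: 17.87
eef_pos: [0.5789, -0.0527, 0.098]
ee_rot: [-2.783, 1.569, -3.009]
force: [-0.4, -0.4, -0.1]
width: 0.0361
```

Run:
```python
from cyl import *
rep()
for n in ['wrist','scene']: fit('v',n)
```

```text
t 17.8667 stage xy mm -41.3 108.8 z 98.0 ang of tool y vs stage x deg 89.85 F [-0.4 -0.4 -0.1] w 0.036086480669068104
wrist no pot
scene 0.54 [334.9, 227.4, 354.5, 241.3] n 157 tilt deg 38.1 side deg 2.0 centre tool mm [ 1.2 17.1  1.1] med|res| 0.87
```

{"name": "step_arm", "arguments": {
  "deltas": [
    [2, 0, 0, 0, 1],
    [4.5, 0, 0, 0, 1],
    [6.3, 0, 0, 0, 1],
    [7.1, 0, 0, 0, 1],
    [7.5, 0, 0, 0, 1],
    [7.7, 0, 0, 0, 1],
    [7.73, 0.1, 0, 0, 1],
    [7.75, 0.2, 0, 0, 1],
    [7.75, 0.3, 0, 0, 1],
    [7.75, 0.4, 0, 0, 1]
  ],
  "squeeze": 5
}}

```text
t: 18.9
eef_pos: [0.5811, -0.0488, 0.0224]
ee_rot: [0.423, 1.569, 0.197]
force: [0.2, -0.4, -1.2]
width: 0.0366
```

Run:
```python
from cyl import *
rep()
for n in ['wrist','wrist']: fit('w',n)
```

```text
t 18.9 stage xy mm -40.0 113.2 z 22.4 ang of tool y vs stage x deg 89.82 F [ 0.2 -0.4 -1.2] w 0.036573100904447625
wrist 0.87 [274.0, 242.2, 358.6, 365.9] n 1888 tilt deg 37.1 side deg -0.2 centre tool mm [-5.4 13.1 -0.4] med|res| 0.3
wrist 0.98 [271.7, 243.9, 359.4, 366.4] n 1963 tilt deg 37.1 side deg -0.1 centre tool mm [-5.4 13.1 -0.4] med|res| 0.29
```

View pics/wrist_w.png

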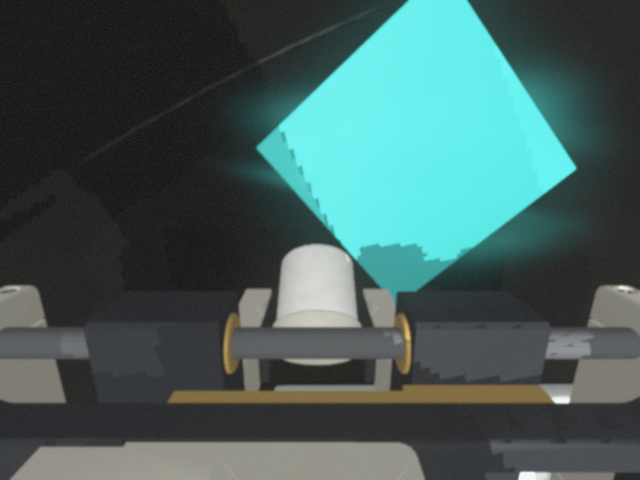

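{"name": "step_arm", "arguments": {
  "deltas": [
    [-1, 0, 0, 0, 1],
    [-1, -0.5, -1.5, 0, 1],
    [-1, -1, -3, 0, 1],
    [-0.5, -1, -3, 0, 1],
    [-0.1, -1, -3, 0, 1],
    [0.05, -1, -3, 0, 1],
    [0.1, -0.95, -3, 0, 1],
    [0.12, -0.85, -3, 0, 1],
    [0.12, -0.75, -3, 0, 1],
    [0.12, -0.65, -3, 0, 1]
  ]
}}

```text
t: 19.93
eef_pos: [0.5508, -0.0486, 0.0208]
ee_rot: [0.028, 1.57, -0.198]
force: [-0.2, -1.2, 4.2]
width: 0.0367
```

Run:
```python
from cyl import *
rep()
fit('x','wrist'); rep()
```

```text
t 19.9333 stage xy mm -69.6 106.6 z 20.8 ang of tool y vs stage x deg 89.82 F [-0.2 -1.2  4.2] w 0.03669577641776959
wrist 0.58 [271.9, 247.5, 358.2, 371.7] n 1905 tilt deg 32.3 side deg 0.7 centre tool mm [-5.8 11.8 -0.7] med|res| 0.26
t 20.0333 stage xy mm -69.6 106.8 z 20.8 ang of tool y vs stage x deg 89.84 F [ 0.8 -1.5  4.5] w 0.03651747866266416
```

{"name": "step_arm", "arguments": {
  "deltas": [
    [0, -0.05, 0, 0, 1],
    [0, -0.1, 0, 0, 1],
    [0, -0.15, 0, 0, 1],
    [0, -0.2, 0, 0, 1],
    [-0.2, -0.2, 0, 0, 1],
    [-0.5, -0.2, 0, 0, 1],
    [-0.8, -0.2, 0, 0, 1],
    [-1, -0.2, 0, 0, 1],
    [-1, -0.2, 0, 0, 1],
    [-1, -0.2, 0, 0, 1]
  ]
}}

```text
t: 20.87
eef_pos: [0.5493, -0.0505, 0.0305]
ee_rot: [0.94, 1.571, 0.714]
force: [0.2, -0.1, -0.8]
width: 0.0367
```

Run:
```python
from cyl import *
rep()
fit('y','wrist'); rep()
```

```text
t 20.8667 stage xy mm -70.6 104.4 z 30.5 ang of tool y vs stage x deg 89.81 F [ 0.2 -0.1 -0.8] w 0.036738494797926596
wrist 0.74 [275.1, 250.6, 359.8, 369.8] n 1960 tilt deg 33.8 side deg 0.4 centre tool mm [-6.1 12.2 -0.6] med|res| 0.26
t 20.9667 stage xy mm -70.6 104.4 z 30.3 ang of tool y vs stage x deg 89.81 F [ 0.6 -0.2  0.7] w 0.03635762224390275
```

{"name": "step_arm", "arguments": {
  "deltas": [
    [0, 0, 0, 0, 1],
    [0, 0, 0, 0, 1],
    [-1, 0, 0, 4, 1],
    [-3, -0.5, 0.3, 11, 1],
    [-6, -2, 1, 18, 1],
    [-9, -4, 2, 25, 1],
    [-12, -6, 3.2, 32, 1],
    [-14, -8, 4.5, 39, 1],
    [-15.4, -9.5, 5.5, 46, 1],
    [-15.4, -10.5, 6.2, 53, 1]
  ],
  "squeeze": 15
}}

```text
t: 21.8
eef_pos: [0.5883, -0.1687, 0.1883]
ee_rot: [1.02, 1.565, -0.138]
force: [1.0, 0.6, 0.3]
width: 0.0366
```

{"name": "step_arm", "arguments": {
  "deltas": [
    [0, 0, 0, 7, 1],
    [0, 0, 0, 14, 1],
    [0, 0, 0, 21, 1],
    [0, 0, 0, 28, 1],
    [0, 0, 0, 34, 1],
    [0, 0, 0, 37, 1],
    [0, 0, 0, 37, 1],
    [0, 0, 0, 37, 1],
    [0, 0, 0, 37, 1],
    [0, 0, 0, 37, 1]
  ]
}}

```text
t: 22.63
eef_pos: [0.5862, -0.1668, 0.1843]
ee_rot: [-1.379, 1.571, 3.108]
force: [-0.5, 0.0, -0.2]
width: 0.0362
```

```bash
cat > chk.py <<'E'
from cyl import *
def chk(tag):
    rep(); tgt=np.r_[st(4.1,0),.1905]; L=np.r_[st(85,0),.075]; ax=np.r_[-np.sin(.611)*e,np.cos(.611)]
    for n in ['wrist','scene']:
        r=fit(tag,n)
        if r is None: continue
        x,T,f,q=r; c=T[:3,:3]@(x[2:]/1000)+T[:3,3]
        u=T[:3,:3]@np.array([-np.cos(x[0])*np.cos(x[1]),-np.sin(x[0])*np.cos(x[1]),np.sin(x[1])])
        print('  axis err deg',np.degrees(np.arccos(u@ax)).round(1),'underside along axis mm',((c-.021*u-L)@ax*1000).round(1),'off axis',(np.linalg.norm(np.cross(c-.021*u-L,ax))*1000).round(1),'centre err stage mm',((c-tgt)[:2]@e*1000).round(1),((c-tgt)[:2]@n_*1000).round(1),((c-tgt)[2]*1000).round(1))
        print('  move cm',(T[:3,:3].T@(tgt-c)*100).round(2))
from to import n as n_
E
python3 - <<'E'
from chk import *
chk('z1')
E
```

```text
t 22.6333 stage xy mm -8.9 -0.8 z 184.3 ang of tool y vs stage x deg -0.1 F [-0.5  0.  -0.2] w 0.03618404639378619
wrist 0.62 [272.1, 245.2, 356.9, 370.4] n 1905 tilt deg 33.9 side deg 0.3 centre tool mm [-5.9 10.4 -1.7] med|res| 0.27
  axis err deg 1.1 underside along axis mm 121.2 off axis 2.9 centre err stage mm -2.6 0.9 -0.3
  move cm [-0.03  0.26  0.09]
scene 0.49 [388.1, 162.7, 401.9, 183.4] n 137 tilt deg 36.5 side deg 1.3 centre tool mm [-6.4 11.9 -1. ] med|res| 0.75
  axis err deg 1.9 underside along axis mm 120.8 off axis 0.7 centre err stage mm -1.1 0.2 0.2
  move cm [0.02 0.11 0.02]
```

View pics/wrist_z1.png

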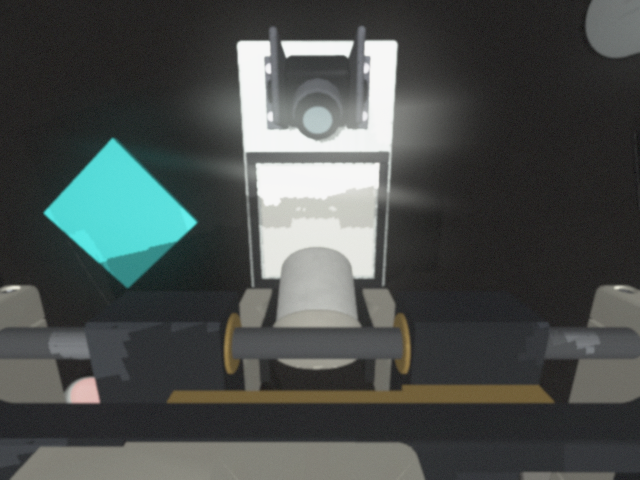

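View pics/scene_z1.png

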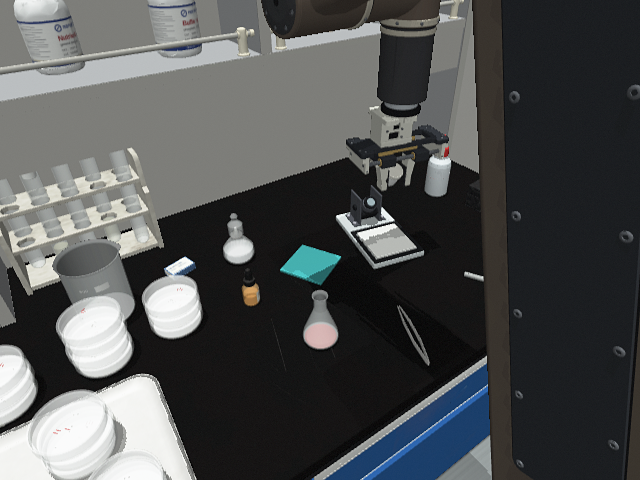

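Run:
```python
from chk import *
f=grab('wrist'); W=cloud(f)
S=np.dstack([(W[...,:2]-o)@e*1000,(W[...,:2]-o)@n_*1000,W[...,2]*1000])
g=S[112:128,310:327].reshape(-1,3); print('lens px stage xyz',np.nanmedian(g,0).round(1),'expected ~85,0,75')
A=np.c_[g[:,:2]-g[:,:2].mean(0),np.ones(len(g))]
print('lens plane slope',np.linalg.lstsq(A,g[:,2],rcond=None)[0].round(2),'tan35=.70')
# lens blob: bluish-gray
px=f['pixels'][80:145,285:350]; cv2.imwrite('pics/lens.png',cv2.resize(px[:,:,::-1],None,fx=8,fy=8,interpolation=cv2.INTER_NEAREST))
for m in masks_of('tile_top','wrist'):
    q=S[m['mask']]; q=q[~np.isnan(q[:,0])]; print(m['conf'],np.round(m['extent']),np.median(q,0).round(1),np.percentile(q,1,0).round(1),np.percentile(q,99,0).round(1))
for m in masks_of('camera','wrist')[:1]:
    q=S[m['mask']]; q=q[~np.isnan(q[:,0])]; print('cam',m['extent'],np.percentile(q,1,0).round(1),np.percentile(q,99,0).round(1))
fs=grab('scene'); 
from fit import fitstage; fitstage('top')
```

```text
lens px stage xyz [86.1 -0.5 76.3] expected ~85,0,75
 ** On entry to DLASCL parameter number  4 had an illegal value
 ** On entry to DLASCL parameter number  4 had an illegal valueTraceback (most recent call last):
  File "<stdin>", line 6, in <module>
    x, resids, rank, s = _umath_linalg.lstsq(a, b, rcond,
                         ~~~~~~~~~~~~~~~~~~~^^^^^^^^^^^^^
                                             signature=signature)
                                             ^^^^^^^^^^^^^^^^^^^^
    raise LinAlgError("SVD did not converge in Linear Least Squares")
numpy.linalg.LinAlgError: SVD did not converge in Linear Least Squares
```

The lens measures at stage (86.1, -0.5, 76.3), against the nominal (85, 0, 75). I apply a small centring shift and settle.

{"name": "step_arm", "arguments": {
  "deltas": [
    [0, 0.1, 0.05, 0, 1],
    [0, 0.2, 0.05, 0, 1],
    [0, 0.25, 0.05, 0, 1],
    [0, 0.25, 0.05, 0, 1],
    [0, 0.25, 0.05, 0, 1],
    [0, 0.25, 0.05, 0, 1],
    [0, 0.25, 0.05, 0, 1],
    [0, 0.25, 0.05, 0, 1],
    [0, 0.25, 0.05, 0, 1],
    [0, 0.25, 0.05, 0, 1]
  ]
}}

```text
t: 23.72
eef_pos: [0.5885, -0.1679, 0.1844]
ee_rot: [1.076, 1.571, -0.721]
force: [0.4, -0.2, 0.5]
width: 0.0364
```

Run:
```python
from chk import *
from fit import fitstage
chk('z2'); fitstage('wrist'); fitstage('scene')
W=cloud(grab('scene'))
for t in ['flask_center','dropper_center']:
    for m in masks_of(t,'scene')[:1]: print(t,m['conf'],np.round(m['extent']),np.nanmedian(W[m['mask']],0).round(3))
print(get_state()['qd'].round(4))
```

```text
t 23.7167 stage xy mm -6.4 -1.3 z 184.4 ang of tool y vs stage x deg -0.19 F [ 0.4 -0.2  0.5] w 0.03640447200185897
wrist 0.82 [272.6, 245.8, 356.1, 368.9] n 1927 tilt deg 34.0 side deg 0.6 centre tool mm [-6.  10.4 -1.7] med|res| 0.27
  axis err deg 1.1 underside along axis mm 119.9 off axis 0.7 centre err stage mm -0.0 0.4 -0.1
  move cm [-0.01  0.    0.04]
scene 0.53 [389.8, 164.6, 402.0, 183.7] n 128 tilt deg 34.1 side deg 0.7 centre tool mm [-6.9 12.7 -4.4] med|res| 0.85
  axis err deg 1.1 underside along axis mm 119.3 off axis 3.8 centre err stage mm 2.2 3.1 0.7
  move cm [ 0.07 -0.22  0.31]
wrist size [130.4 213.6] c [ 638.3 -177.4] yaw -0.2224 origin [ 596.8 -168.1]
  tile c [ 596.7 -168.8] [101.4 100.9] 77.08561706542969 mean z 0.0206 slope along e 0.001 across -0.001
scene size [131.1 218.6] c [ 636.6 -176.9] yaw -0.2197 origin [ 595.1 -167.7]
dropper_center 0.95 [240. 271. 258. 306.] [0.605 0.179 0.039]
[ 0.0005 -0.     -0.0004  0.0004  0.0018  0.0003]
```

```bash
python3 -c "
from station import *
print(job_done())"
```

```text
the job is handed in; nothing more can be done
None
```

The tile is pressed level, and the job was handed in at about 24 s with the pot held in front of the camera at a 15 N grip. No verdict was reported.

- **Tile:** I pressed it at the press point until it bottomed at about 27 N. It now reads level (slope 0.001), with its top at 20.6 mm in the wrist view.
- **Tipping the pot:** The moves cannot tilt the tool. I gripped the pot from above and pushed its foot against the fixed rim edge so that it pivoted in the fingers. That overshot to 39°, and I trimmed it back by dragging the foot lightly on the worktop.
- **Pot pose, wrist camera:** Tilt is 34.0° (35° asked, axis error about 1.1°). The underside is 119.9 mm from the lens and 0.7 mm off the axis.
- **Pot pose, scene camera:** It agrees on tilt (34.1°) and distance (119.3 mm), but puts the pot 3.8 mm off the axis. That fit had only 128 points, so I trusted the wrist camera.
- **Grip:** The finger opening of about 36.4 mm shows the pads hold the 37 mm lid, not the body as advised. I saw no slip at the final grip.
- **Bystanders:** The dropper bottle measures unmoved. The network missed the flask in the last picture. In the scene picture about a second earlier it stood in its original place.

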